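# Load the vial tray into the benchtop analyser

## Task

A reagent bottle has been left on the loading shelf of the analyser: first stand it upright on the round black mat. Then lift the loaded vial tray onto the now empty loading shelf, set it down flat in front of the opening with its end handle pointing away from the analyser, and let go. Finally slide it straight in until it meets the stop and is fully home, with all four vials still standing in their pockets and the other things on the bench left alone.

Things in the scene. Friction and masses are not known exactly. Their poses are not given: they have to be found in the camera images.
- instrument: The analyser, fixed: white box 260 wide, 240 deep, 163 high, clear roof over its front part. Origin: at bench level under the middle of its front face; +x points into the opening, z up. In front (x -170 to 0 mm) is its aluminium loading shelf, 125 wide, flat top 30 above the bench, level with the chamber floor.
- mouth (a point): Middle of the opening's sill, on the front face, at the shelf top's height (30 above the bench); axes as the analyser's. Opening 136 wide, 105 high. Inside, guides 22 high narrow from 122 apart at the mouth to 106 apart from x = 40 mm on. Back stop at x = 150: a tray fully home touches it, its deck centre at x = 75, rear rim flush with the front face, end handle outside.
- tray: Aluminium vial tray: deck 150 long (x), 100 wide (y), rim 14 high, four pockets with a vial each. Origin: underside of the deck's centre, z up; +x is the end that goes in first. Carrying fin in the middle: 40 along x, 10 thick (y), up to z = 88. End handle: upright fin 10 thick (y), x from -73 to -150, z from 4 to 50. About 450 g loaded.
- carry_fin (a point): Middle of the carrying fin's top edge, 88 above the tray's underside; axes as the tray's. The fin is 10 mm thick across y; the vials beside it begin 29 mm away along x and reach 69 mm above the tray's underside.
- end_handle (a point): Top edge of the end handle, 130 behind the tray's centre (x = -130) and 50 above its underside; axes as the tray's. Pinched across y (10 mm thick).
- bottle: Reagent bottle on the loading shelf: glass body 58 in diameter up to 85, paper band, white cap 35 in diameter from 112 to 150 high. Origin: centre of its underside, z up. About 250 g.
- bottle_mat: Round black rubber mat, 150 in diameter, 3 thick, fixed on the bench. Origin: centre of its underside (bench level).
- vial1: Amber vial with white cap, 38 in diameter, 65 high, 50 g, standing in the tray's pocket at the handle end, -y side of the tray. Origin: centre of its underside, z up.
- vial2: Amber vial with white cap, 38 in diameter, 65 high, 50 g, standing in the tray's pocket at the handle end, +y side of the tray. Origin: centre of its underside, z up.
- vial3: Amber vial with white cap, 38 in diameter, 65 high, 50 g, standing in the tray's pocket at the leading end, -y side of the tray. Origin: centre of its underside, z up.
- vial4: Amber vial with white cap, 38 in diameter, 65 high, 50 g, standing in the tray's pocket at the leading end, +y side of the tray. Origin: centre of its underside, z up.
- tip_box: Bystander, loose: pipette tip box 85 x 120, 70 high. Origin: centre of its underside.
- beaker: Bystander, loose: glass beaker, 80 in diameter, 95 high. Origin: centre of its underside.
- wash_bottle: Bystander, loose: white plastic bottle 68 in diameter, 160 high. Origin: centre of its underside.
Not all that is in view belongs to the job. Leave any yellow look-alike of the vial2 alone.

How it is judged:
On the way, in this order (a step that is already met when the one before it is completed fails the run):
1. the bottle stands upright on the round mat, released (horizontal distance between bottle and bottle_mat below 0.055 m and height (world z) of bottle below 0.012 m and angle between bottle's own z axis and vertical below 0.1 rad and linear speed of bottle below 0.02 m/s and contact force between the fingers and bottle below 0.3 N), for 0.2 s.
2. the loaded tray lies flat on the loading shelf, in front of the opening or with its nose just in it, handle end outwards, released and still (z of tray in the frame of mouth between -0.006 and 0.006 m and angle between tray's own z axis and vertical below 0.06 rad and x of tray in the frame of mouth between -0.15 and -0.03 m and y of tray in the frame of mouth between -0.025 and 0.025 m and x of end_handle in the frame of mouth below -0.15 m and linear speed of tray below 0.02 m/s and contact force between the fingers and tray below 0.3 N), for 0.2 s.
At the end, for the whole second after the job is handed in: The tray lies flat inside the analyser between its guides, handle end outwards, within 6 mm of the back stop, at rest; all four vials stand upright in their pockets; the bottle stands upright on the mat, its centre within 55 mm of the mat's centre (z of tray in the frame of mouth between -0.006 and 0.006 m and angle between tray's own z axis and vertical below 0.06 rad and x of tray in the frame of mouth above 0.069 m and y of tray in the frame of mouth between -0.006 and 0.006 m and x of end_handle in the frame of mouth below -0.03 m and angle between the x axis of tray and the x axis of mouth, either way round below 0.08 rad and linear speed of each of tray, bottle below 0.02 m/s and angle between each of vial1, vial2, vial3, vial4's own z axis and vertical below 0.15 rad and z of vial1 in the frame of tray between -0.005 and 0.016 m and z of vial2 in the frame of tray between -0.005 and 0.016 m and z of vial3 in the frame of tray between -0.005 and 0.016 m and z of vial4 in the frame of tray between -0.005 and 0.016 m and horizontal distance between bottle and bottle_mat below 0.055 m and height (world z) of bottle below 0.012 m and angle between bottle's own z axis and vertical below 0.1 rad); the robot touches nothing.
It fails at once if the bottle is knocked over (tilted past 35 degrees) (angle between bottle's own z axis and vertical above 0.6 rad).
It fails at once if a vial is knocked over (tilted past 35 degrees) (angle between any of vial1, vial2, vial3, vial4's own z axis and vertical above 0.6 rad).
It fails at once if a bystander (tip box, beaker, wash bottle) is shifted more than 30 mm (distance of any of tip_box, beaker, wash_bottle from where it was at the start of the episode above 0.03 m).
It also fails if it takes over 69 s, if anything falls off the work surface, if the arm or the gripper's body presses on something with over 40 N, if the wrist force passes 120 N, or if a joint passes its speed limit or range.

## Robot

A 7-joint arm with a two-finger parallel gripper is mounted at the origin on the work surface. World frame = base frame: x ahead of the robot, y to its left, z up, the work surface at z = 0. Lengths are in m, angles in rad, forces in N, time in s.
With the tool pointing down it reaches from about 0.4 to 0.925 m from the base axis. Payload 4.1 kg.
Tool frame: the origin (TCP) lies at the centre of the arm's flange, where the gripper is bolted on; the fingertips stand tips_ahead ahead of it and the grasp point (between the pads) lies 155 mm ahead of it (tips_ahead is the distance from the TCP to the fingertips, in m); z points along the fingers, y is the line along which they close (so a half turn about z gives the same grasp; the last joint's range is limited). The gripper opens to 85 mm and grips with 20 to 120 N. Pads are 22 mm wide; open, the fingers measure 114 mm over their backs; the gripper's body (76 mm by 85 mm) begins 54 mm behind the grasp point. The pads swing forward as they close: fully open they stand 13 mm farther back than shut.
Start: joints at [1.193, 0.398, 0.045, 1.537, -0.019, 1.207, -0.051], TCP at [0.179, -0.625, 0.405] pointing down, gripper open.
Joint ranges: [-2.82, 2.82], [-0.49, 2.23], [-1.37, 1.46], [0, 2.46], [-1.36, 4.5], [0.23, 2], [-2.94, 2.94]. Speed limits (rad/s): [2.57, 2.57, 3.14, 3.14, 3.14, 3.14, 3.14].

## Interface

Orientations are given as a rotation vector (axis times angle).
In Python, from cell import * gives the robot as it stands. The module is installed in compiled form; this text tells all that it offers.
- The arm moves only by the tool apply_moves, never from a script. Its argument "moves" is a list of rows, each an object with "dr": the turn, a rotation vector about the world's x, y, z as a fraction of full scale, a list of three; "dp": the shift along the world's x, y, z as a fraction of full scale, a list of three; "claw": the opening, from 0 (shut) to 1 (fully open). A call has 1 to 12 rows; each row shifts and turns the commanded pose from where the row before left it; what a row does not reach is not made up. Full scale, the value 1, is 0.03 m for a shift and 5 degrees for a turn. A row lasts 1/8 s, in which the tool goes at most 62.5 mm and 10.7 degrees, less where a joint would pass 70% of its speed; a pose out of reach is approached as far as the arm can. A call with a number of a shift or a turn outside -1 to 1 is refused whole. A call with a gripper value outside its range is refused whole. The fingers move at their own pace and stop on an object; the grip force is fixed at half the most. Time passes only in rows, so rows that do not move let the fingers close. It gives the time, the measured TCP pose, the force, the opening and the grip force at its end, in the units of the state.
- read_state(): the state, without advancing time (a new reading comes with each control period).
- capture(name): name is "side" or "top" or "wrist"; returns (picture, depth): 400x640x3 uint8, red, green, blue; 400x640 float32, m along the optical axis (not along the pixel's ray), 0 where there is no reading.
- camera_model(name): a dict with "camera_matrix" (3x3 intrinsics, pixels), "position" and "orientation" of the camera in the world. Camera axes: x right, y up, looking along -z (the intrinsics and any distortion apply to the point x, -y, -z); pixel columns grow to the right and rows downward; lengths in m; the calibration is good to about 2 mm. A picture is of the moment at which its call begins: read the wrist's pose just before it. camera_model takes no time and is no camera call; for the wrist camera it gives the pose at the moment of the call.
- job_done(): hands the job in; it is judged then, once.
The state is a dict: "clock": time; "q": joint angles; "joint_velocities": joint speeds; "effort": joint torques, N m; "tcp_pos": TCP position; "orientation": TCP orientation; "force": force on the tool from outside, world axes, zero at the start; "moment": the same for the moment, N m; "finger_gap": finger opening in m; "gripper_force": force on a finger pad.
Only numpy, scipy, OpenCV 4.12 (cv2) and the standard library are available. Lean on these libraries where they do the work, as an engineer would, in place of code of your own. Each camera call takes 0.05 s, during which the arm holds its last target. There are 200 camera calls.

## Working session

There is one attempt and no reset: what is moved stays moved. The work goes in short steps, Python scripts to look and compute and a tool call to move; the robot and the scene stay as the last step left them, time stands still between calls to the robot, and variables do not carry over. Pictures are saved under pics/ and viewed, at most 10 in all, crops included, and the job is handed in when it is done.

Besides the shell and the picture viewer there is one more tool, called after "Request:" as name(argument=value, ...) on one line, values as JSON. apply_moves: Moves the arm, as the interface text tells. Its arguments: {"type":"object","properties":{"moves":{"type":"array","items":{"type":"object","properties":{"dr":{"type":"array","items":{"type":"number","minimum":-1,"maximum":1}},"dp":{"type":"array","items":{"type":"number","minimum":-1,"maximum":1}},"claw":{"type":"number"}}}}},"required":["moves"]}

```bash
mkdir -p pics
cat > h.py <<'E'
from cell import *
import numpy as np, cv2
from scipy.spatial.transform import Rotation as R
def cam(n):
    m=camera_model(n); K=np.array(m["camera_matrix"]); p=np.array(m["position"]); o=np.array(m["orientation"])
    Rm=o if o.shape==(3,3) else (R.from_rotvec(o).as_matrix() if o.size==3 else R.from_quat(o).as_matrix())
    return K,p,Rm,m
def ray(c,u,v):
    K,p,Rm,m=c
    d=np.linalg.inv(K)@np.array([u,v,1.0]); return Rm@np.array([d[0],-d[1],-d[2]])
def onplane(c,u,v,z):
    d=ray(c,u,v); return c[1]+d*(z-c[1][2])/d[2]
def cloud(c,dep):
    K,p,Rm,m=c; v,u=np.mgrid[0:dep.shape[0],0:dep.shape[1]]
    P=np.stack([(u-K[0,2])/K[0,0]*dep,-(v-K[1,2])/K[1,1]*dep,-dep],-1)
    W=P@Rm.T+p; W[dep==0]=np.nan; return W
E
python3 - <<'E'
from h import *
s=read_state();print(s)
for n in("side","top","wrist"):
    c=cam(n);print(n,c[3])
    a,d=capture(n);cv2.imwrite(f"pics/{n}0.png",a[:,:,::-1]);np.savez(f"{n}0.npz",a=a,d=d,p=c[1],R=c[2],K=c[0])
    print((d>0).mean())
E
```

```text
{'clock': 0.0, 'q': array([ 1.19300146,  0.39918588,  0.0449995 ,  1.53789212, -0.01871413,
        1.20686197, -0.05071641]), 'joint_velocities': array([-2.26481682e-04, -3.81141190e-05, -5.30182263e-04,  5.94453476e-04,
        2.82093915e-04,  1.40584830e-03,  1.40138460e-03]), 'effort': array([ 1.03270264e-03, -4.75115561e+01,  1.36520304e+00, -2.54221809e+01,
        1.15869098e-02,  9.40004509e-03,  3.88606864e-06]), 'tcp_pos': array([ 0.17885999, -0.62459994,  0.40366099]), 'orientation': array([-3.10922088e+00, -4.36440299e-01,  5.86153298e-04]), 'force': array([ 0.25694241, -0.05273123,  0.83298306]), 'moment': array([-0.0161631 , -0.01438382, -0.03205536]), 'gripper_force': 0.0, 'finger_gap': 0.08527864272037493}
side {'camera_matrix': array([[427.18054352,   0.        , 321.75625319],
       [  0.        , 427.18054352, 203.67891339],
       [  0.        ,   0.        ,   1.        ]]), 'position': array([0.33558723, 1.05126866, 0.64072198]), 'orientation': array([ 0.09871274, -1.5371893 , -2.58481163])}
0.9957578125
top {'camera_matrix': array([[435.98605734,   0.        , 319.50003652],
       [  0.        , 435.98605734, 199.37137603],
       [  0.        ,   0.        ,   1.        ]]), 'position': array([0.37991203, 0.05874321, 1.19685771]), 'orientation': array([ 0.06391746, -0.07753054, -1.59697308])}
0.99612109375
wrist {'camera_matrix': array([[355.8207119 ,   0.        , 314.9717226 ],
       [  0.        , 355.8207119 , 203.86954481],
       [  0.        ,   0.        ,   1.        ]]), 'position': array([ 0.25172198, -0.60430835,  0.37246822]), 'orientation': array([-0.25751857,  0.19764824, -1.28103755])}
0.99596484375
```

View pics/top0.png

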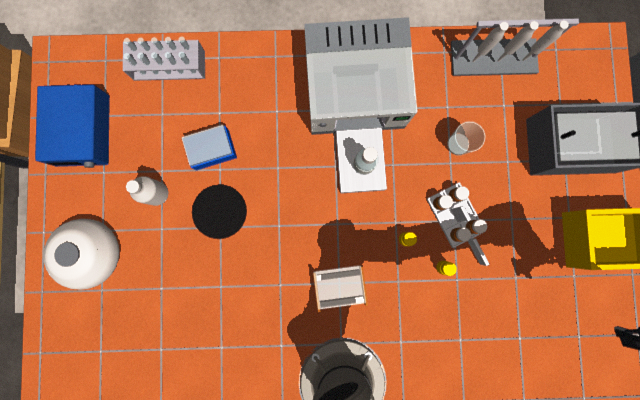

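View pics/side0.png

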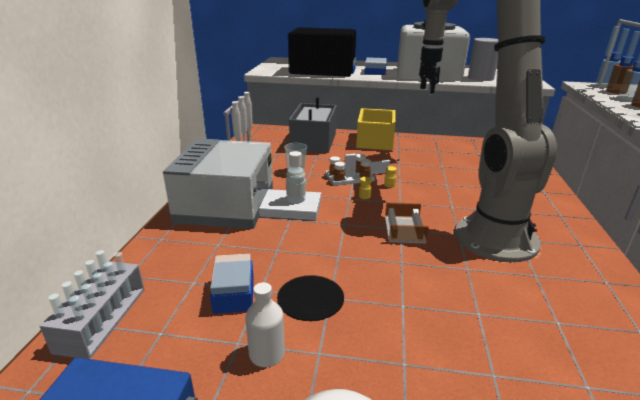

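The top view shows the analyser and its shelf at (361,160) with the bottle on it (cap at 369,155). It also shows the mat at (219,211), the beaker at (465,138), the tray at (460,215) with its handle toward (485,260), and two yellow look-alikes at (409,239) and (448,269). In the side view the bottle stands at (296,185), the mat is at (311,297) and the tray at (360,170). The wash bottle is at (265,330).

Run:
```python
from h import *
def load(n):
    z=np.load(n+"0.npz"); c=(z["K"],z["p"],z["R"],None); return z["a"],z["d"],c,cloud(c,z["d"])
a,d,c,W=load("top"); b,e,cs,V=load("side")
hsv=cv2.cvtColor(a,cv2.COLOR_RGB2HSV); 
# mat
m=((hsv[...,2]<40)).astype(np.uint8); m[:, :180]=0; m[:,260:]=0; m[:170]=0;m[250:]=0
M=cv2.moments(m,True);u,v=M['m10']/M['m00'],M['m01']/M['m00'];print("mat",u,v,onplane(c,u,v,.003),np.nanmedian(W[m>0],0),M['m00'])
hs=cv2.cvtColor(b,cv2.COLOR_RGB2HSV); m=(hs[...,2]<40).astype(np.uint8); q=np.zeros_like(m);q[265:325,265:350]=m[265:325,265:350]
M=cv2.moments(q,True);u,v=M['m10']/M['m00'],M['m01']/M['m00'];print("mat side",onplane(cs,u,v,.003))
# shelf
def inb(W,x,y,z): return (W[...,0]>x[0])&(W[...,0]<x[1])&(W[...,1]>y[0])&(W[...,1]<y[1])&(W[...,2]>z[0])&(W[...,2]<z[1])
for nm,X in(("top",W),("side",V)):
    k=inb(X,(.3,.7),(-.25,.15),(.022,.038)); r=cv2.minAreaRect(X[k][:,:2].astype(np.float32)); print(nm,"shelf",k.sum(),r,np.median(X[k][:,2]))
print("roof/front"); 
for row in (40,60,80,100,115,125,128,131,134,138): print(row,[np.round(W[row,u],3).tolist() for u in(315,340,361,385,408)])
# bottle cap
for nm,X in(("top",W),("side",V)):
    k=inb(X,(.35,.65),(-.15,.1),(.165,.2)); P=X[k]
    print(nm,"cap",k.sum(),P.min(0) if len(P) else 0,P.max(0) if len(P) else 0)
    k=inb(X,(.38,.6),(-.15,.1),(.05,.11)); P=X[k]; print(" body",k.sum(),P.min(0),P.max(0))
# tray
for nm,X in(("top",W),("side",V)):
    k=inb(X,(.2,.6),(-.5,-.15),(.006,.12)); P=X[k];print(nm,"tray all",k.sum(),P.min(0),P.max(0))
    k=inb(X,(.25,.55),(-.45,-.15),(.075,.12)); P=X[k];print(" fin",k.sum(),cv2.minAreaRect(P[:,:2].astype(np.float32)) if len(P) else 0,np.median(P[:,2]) if len(P) else 0)
    print(np.round(P[::4],3).tolist() if len(P)<200 else '')
```

```text
mat 218.88018223234624 211.22050113895216 [0.46204133 0.32325088 0.003     ] [0.46182571 0.32283868 0.00374479] 2195.0
mat side [0.46119608 0.32917233 0.003     ]
top shelf 2840 ((0.5261673331260681, -0.11195752024650574), (0.3936692178249359, 0.24686568975448608), 17.463523864746094) 0.030288505765847185
side shelf 1313 ((0.5355687141418457, -0.10564890503883362), (0.4179425537586212, 0.24321961402893066), 17.765777587890625) 0.030545724472297753
roof/front
40 [[0.867, 0.049, 0.162], [0.865, -0.013, 0.165], [0.865, -0.065, 0.162], [0.864, -0.124, 0.16], [0.86, -0.18, 0.165]]
60 [[0.816, 0.05, 0.163], [0.814, -0.011, 0.164], [0.813, -0.063, 0.164], [0.814, -0.123, 0.157], [0.812, -0.179, 0.159]]
80 [[0.766, 0.051, 0.16], [0.764, -0.01, 0.163], [0.763, -0.061, 0.161], [0.762, -0.12, 0.161], [0.761, -0.177, 0.16]]
100 [[0.718, 0.053, 0.156], [0.714, -0.008, 0.161], [0.713, -0.059, 0.161], [0.711, -0.118, 0.163], [0.71, -0.174, 0.163]]
115 [[0.679, 0.054, 0.162], [0.678, -0.007, 0.157], [0.678, -0.059, 0.155], [0.678, -0.118, 0.15], [0.681, -0.178, 0.134]]
125 [[0.67, 0.054, 0.1], [0.68
[... 1519 characters left out ...]
 -0.326, 0.084], [0.425, -0.324, 0.076], [0.424, -0.33, 0.087], [0.422, -0.326, 0.091], [0.42, -0.325, 0.079], [0.419, -0.331, 0.09], [0.416, -0.329, 0.089]]
side tray all 1716 [ 0.27535078 -0.38932604  0.00601673] [ 0.59995846 -0.16054563  0.09558511]
 fin 50 ((0.4347730875015259, -0.3216100335121155), (0.038093842566013336, 0.012056310661137104), 24.088539123535156) 0.08381396778595945
[[0.452, -0.32, 0.088], [0.439, -0.326, 0.087], [0.425, -0.32, 0.091], [0.448, -0.315, 0.087], [0.435, -0.325, 0.084], [0.421, -0.327, 0.084], [0.445, -0.316, 0.083], [0.431, -0.318, 0.083], [0.418, -0.329, 0.08], [0.441, -0.314, 0.081], [0.428, -0.323, 0.078], [0.451, -0.315, 0.076], [0.437, -0.315, 0.077]]
```

Run:
```python
import cv2,numpy as np
a=cv2.imread("pics/top0.png");b=cv2.imread("pics/side0.png")
x=cv2.resize(a[100:290,300:500],(580,551),interpolation=cv2.INTER_CUBIC);cv2.imwrite("pics/c1.png",x)
```

```text
(no output)
```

View pics/c1.png

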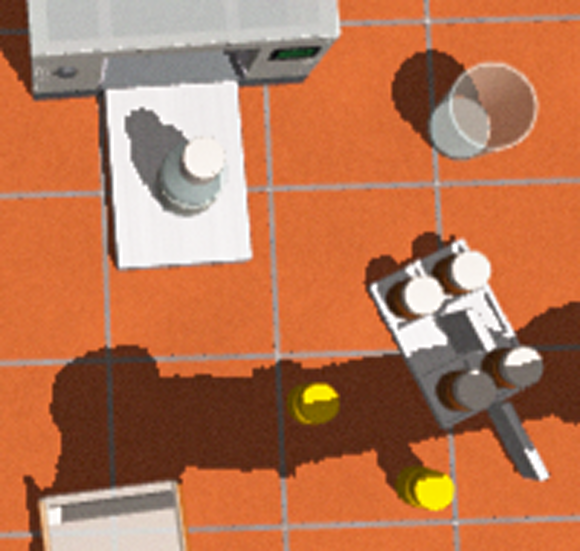

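The crop shows the shelf with corners at about (337,130), (382,128), (386,189) and (341,192) in full-image pixels, carrying the white-capped bottle. The real tray has four white-capped amber vials, its fin at about (460,213) and its handle toward (486,262). The two yellow vials, at (409,239) and (448,269), stand alone on the bench. They are not in the tray and will be left alone.

Run:
```python
from h import *
def load(n):
    z=np.load(n+"0.npz"); c=(z["K"],z["p"],z["R"],None); return z["a"],z["d"],c,cloud(c,z["d"])
a,d,c,W=load("top"); b,e,cs,V=load("side")
def sel(X,x,y,z): return (X[...,0]>x[0])&(X[...,0]<x[1])&(X[...,1]>y[0])&(X[...,1]<y[1])&(X[...,2]>z[0])&(X[...,2]<z[1])
# shelf: mask by height, outer edges fitted by rows (top image, rows 140..186)
k=sel(W,(.45,.72),(-.16,.04),(.015,.2))&(np.abs(np.arange(640)[None]-361)<45)
L=[];Rr=[]
for r in range(138,187):
    u=np.where(k[r]&(W[r,:,2]<.045))[0]; L.append(onplane(c,u.min()-.5,r,.03)[:2]); Rr.append(onplane(c,u.max()+.5,r,.03)[:2])
for nm,E in(("L",L),("R",Rr)):
    E=np.array(E); p=np.polyfit(E[:,0],E[:,1],1); print(nm,p,"yaw deg",np.degrees(np.arctan(p[0])),"y@.67",np.polyval(p,.67),"y@.5",np.polyval(p,.5), np.std(E[:,1]-np.polyval(p,E[:,0])))
F=[]
for u in range(346,382):
    r=np.where(k[140:205,u])[0].max()+140; F.append(onplane(c,u,r+.5,.03)[:2])
F=np.array(F);p=np.polyfit(F[:,1],F[:,0],1);print("front shelf edge: slope",np.degrees(np.arctan(p[0])),"x mid",np.polyval(p,-.05))
# front face from depth
for nm,X in (("top",W),("side",V)):
    q=sel(X,(.64,.70),(-.21,.10),(.05,.12))
    P=X[q]; print(nm,"front",q.sum(),P.min(0),P.max(0)) 
    for lo in np.arange(-.2,.1,.04):
        g=P[(P[:,1]>lo)&(P[:,1]<lo+.04)]
        if len(g)>3: print("  ",round(lo+.02,3),len(g),np.round(np.median(g,0),4))
# box roof edges
q=sel(W,(.68,.92),(-.25,.12),(.15,.175)); L=[];Q=[]
for r in range(50,112):
    u=np.where(q[r])[0]; L.append(onplane(c,u.min()-.5,r,.163)[:2]);Q.append(onplane(c,u.max()+.5,r,.163)[:2])
for E in(L,Q):
    E=np.array(E);p=np.polyfit(E[:,0],E[:,1],1);print("roof edge",np.degrees(np.arctan(p[0])),np.polyval(p,.67))
# tray fin and handle
for nm,X in(("top",W),("side",V)):
    q=sel(X,(.405,.465),(-.345,-.3),(.075,.098)); P=X[q].astype(np.float32);r=cv2.minAreaRect(P[:,:2]);print(nm,"fin",r,np.median(P[:,2]),P[:,:2].mean(0))
    q=sel(X,(.27,.37),(-.42,-.33),(.038,.056)); P=X[q]; P=P.astype(np.float32); print(nm,"handle",q.sum(),cv2.minAreaRect(P[:,:2]),np.median(P[:,2]));
    q=sel(X,(.3,.56),(-.42,-.2),(.062,.074)); P=X[q];lab,cen=None,None
    _,lab,cen=cv2.kmeans(P[:,:2].astype(np.float32),4,None,(3,50,1e-5),5,cv2.KMEANS_PP_CENTERS) if len(P)>20 else (0,0,0); print(nm,"vials",len(P),cen)
for nm,X in(("top",W),("side",V)):
    q=sel(X,(.55,.6),(-.1,-.05),(.178,.19)); P=X[q];print("cap top",nm,q.sum(),(P.min(0)+P.max(0))/2 if len(P) else 0, np.median(P[:,2]))
    for zz in(.03,.06,.09,.15,.17):
        q=sel(X,(.5,.64),(-.12,-.0),(zz+.003,zz+.02)); P=X[q]
        if len(P): print("  ",zz,len(P),np.round(P.min(0),3),np.round(P.max(0),3))
```

```text
L [ 0.03996231 -0.02845137] yaw deg 2.288454121122456 y@.67 -0.0016766213594619737 y@.5 -0.008470214386397633 0.000797745130932443
R [ 0.04188612 -0.15520301] yaw deg 2.398496006972875 y@.67 -0.12713930854656455 y@.5 -0.13425994934232954 0.0007888905597192784
front shelf edge: slope -2.764392066471547 x mid 0.5031065670652748
top front 358 [ 0.66453234 -0.19433537  0.05021003] [0.69782844 0.06630502 0.1198789 ]
   -0.18 79 [ 0.6799 -0.1763  0.0841]
   -0.14 104 [ 0.679  -0.1389  0.0783]
   -0.02 4 [ 0.6908 -0.0025  0.053 ]
   0.02 102 [0.6719 0.0202 0.0854]
   0.06 69 [0.6705 0.0516 0.0868]
side front 538 [ 0.66460915 -0.1968464   0.0501359 ] [0.69997338 0.0682709  0.11985263]
   -0.18 41 [ 0.6809 -0.1796  0.0819]
   -0.14 128 [ 0.6821 -0.1354  0.0842]
   0.02 81 [0.6724 0.025  0.0843]
   0.06 288 [0.6818 0.0632 0.0861]
roof edge 2.3724188733015446 0.06521671740490828
roof edge 2.3110306277494397 -0.19448430434616196Traceback (most recent call last):
  File "<stdin>", line 32, in <module>
cv2.error: OpenCV(4.12.0) /io/opencv/modules/imgproc/src/convhull.cpp:143: error: (-215:Assertion failed) total >= 0 && (depth == CV_32F || depth == CV_32S) in function 'convexHull'
```

Run:
```python
from h import *
def load(n):
    z=np.load(n+"0.npz"); c=(z["K"],z["p"],z["R"],None); return z["a"],z["d"],c,cloud(c,z["d"])
a,d,c,W=load("top"); b,e,cs,V=load("side")
def sel(X,x,y,z): return (X[...,0]>x[0])&(X[...,0]<x[1])&(X[...,1]>y[0])&(X[...,1]<y[1])&(X[...,2]>z[0])&(X[...,2]<z[1])
def rect(P):
    return (cv2.minAreaRect(P[:,:2].astype(np.float32)),np.median(P[:,2]),len(P)) if len(P)>3 else len(P)
for nm,X in(("top",W),("side",V)):
    P=X[sel(X,(.405,.465),(-.345,-.3),(.083,.098))];print(nm,"fin",rect(P))
    P=X[sel(X,(.25,.38),(-.44,-.33),(.04,.056))];print(nm,"handle",rect(P))
    P=X[sel(X,(.3,.56),(-.42,-.2),(.062,.074))]
    if len(P)>40: print(nm,"vials",len(P),cv2.kmeans(P[:,:2].astype(np.float32),4,None,(3,50,1e-5),5,cv2.KMEANS_PP_CENTERS)[2].tolist())
    P=X[sel(X,(.3,.56),(-.42,-.2),(.008,.1))];print("trayall",rect(P))
    P=X[sel(X,(.55,.6),(-.1,-.05),(.176,.19))];print("captop",rect(P))
    for zz in(.03,.06,.09,.15,.17):
        P=X[sel(X,(.5,.64),(-.12,-.0),(zz+.003,zz+.02))]
        if len(P): print("  ",zz,len(P),np.round(P.min(0),3),np.round(P.max(0),3))
    P=X[sel(X,(.57,.76),(-.4,-.15),(.03,.12))];print("beaker",rect(P))
```

```text
top fin (((0.43497249484062195, -0.323213666677475), (0.03839737921953201, 0.010935228317975998), 24.707321166992188), np.float64(0.08742439804610469), 65)
top handle (((0.3342941999435425, -0.370246946811676), (0.07668491452932358, 0.011464712209999561), 24.977495193481445), np.float64(0.04950191406842641), 140)
top vials 662 [[0.3918475806713104, -0.34261554479599], [0.4882360100746155, -0.32329675555229187], [0.46491551399230957, -0.28251728415489197], [0.3042183518409729, -0.2808440923690796]]
trayall (((0.41067278385162354, -0.31827250123023987), (0.22096744179725647, 0.16204793751239777), 0.3030848503112793), np.float64(0.04646365378670925), 1896)
captop (((0.5761139988899231, -0.07351091504096985), (0.03281000629067421, 0.0333017036318779), 25.590593338012695), np.float64(0.1803792634625333), 166)
   0.03 196 [ 0.505 -0.12   0.033] [ 0.64  -0.006  0.048]
   0.06 27 [ 0.547 -0.088  0.063] [ 0.585 -0.045  0.078]
   0.09 35 [ 0.547 -0.096  0.093] [ 0.585 -0.045  0.11 ]
   0.15 20 [ 0.559 -0.082  0.154] [ 0.579 -0.057  0.168]
   0.17 171 [ 0.559 -0.09   0.174] [ 0.594 -0.057  0.18
[... 708 characters left out ...]
61865), (0.2246142476797104, 0.12799112498760223), 4.2274909019470215), np.float64(0.03959977484942784), 1266)
captop (((0.5773206353187561, -0.072774238884449), (0.03014221042394638, 0.03689176216721535), 33.45849609375), np.float64(0.18024917108572003), 60)
   0.03 110 [ 0.509 -0.104  0.033] [ 0.637 -0.005  0.05 ]
   0.06 99 [ 0.549 -0.071  0.063] [ 0.602 -0.042  0.08 ]
   0.09 104 [ 0.549 -0.076  0.093] [ 0.601 -0.043  0.11 ]
   0.15 60 [ 0.56  -0.073  0.153] [ 0.592 -0.055  0.17 ]
   0.17 68 [ 0.56  -0.094  0.174] [ 0.591 -0.057  0.182]
beaker (((0.6598894000053406, -0.2728126645088196), (0.24164871871471405, 0.08171337097883224), 67.57299041748047), np.float64(0.07541621085946648), 459)
```

Measured positions, agreeing across both views:

| Item | Position (m) | Other |
|---|---|---|
| Bottle cap centre | (0.577, -0.073) | top at z 0.180 |
| Mat centre | (0.462, 0.325) | |
| Mouth | (0.675, -0.064) | yaw 2.35° |
| Tray fin | (0.435, -0.3225) | top at z 0.087, yaw 25° |

I'm heading above the bottle now.

Request:
apply_moves(moves=[{"dp": [0.66, 0.92, 0], "claw": 1}, {"dp": [0.66, 0.92, 0], "claw": 1}, {"dp": [0.66, 0.92, 0], "claw": 1}, {"dp": [0.66, 0.92, 0], "claw": 1}, {"dp": [0.66, 0.92, 0], "claw": 1}, {"dp": [0.66, 0.92, 0], "claw": 1}, {"dp": [0.66, 0.92, 0], "claw": 1}, {"dp": [0.66, 0.92, 0], "claw": 1}, {"dp": [0.66, 0.92, 0], "claw": 1}, {"dp": [0.66, 0.92, 0], "claw": 1}, {"dp": [0.66, 0.92, 0], "claw": 1}, {"dp": [0.66, 0.92, 0], "claw": 1}])

```text
invalid input at $.moves[0]: expected keys dr, dp, claw
```

Request:
apply_moves(moves=[{"dp": [0.66, 0.92, 0], "dr": [0, 0, 0], "claw": 1}, {"dp": [0.66, 0.92, 0], "dr": [0, 0, 0], "claw": 1}, {"dp": [0.66, 0.92, 0], "dr": [0, 0, 0], "claw": 1}, {"dp": [0.66, 0.92, 0], "dr": [0, 0, 0], "claw": 1}, {"dp": [0.66, 0.92, 0], "dr": [0, 0, 0], "claw": 1}, {"dp": [0.66, 0.92, 0], "dr": [0, 0, 0], "claw": 1}, {"dp": [0.66, 0.92, 0], "dr": [0, 0, 0], "claw": 1}, {"dp": [0.66, 0.92, 0], "dr": [0, 0, 0], "claw": 1}, {"dp": [0.66, 0.92, 0], "dr": [0, 0, 0], "claw": 1}, {"dp": [0.66, 0.92, 0], "dr": [0, 0, 0], "claw": 1}, {"dp": [0.66, 0.92, 0], "dr": [0, 0, 0], "claw": 1}, {"dp": [0.66, 0.92, 0], "dr": [0, 0, 0], "claw": 1}])

```text
clock: 1.65
tcp_pos: [0.4169, -0.2927, 0.4046]
orientation: [-3.111, -0.437, 0.0]
force: [0.6, 0.1, -0.7]
finger_gap: 0.0854
gripper_force: 0.0
```

Request:
apply_moves(moves=[{"dp": [0.66, 0.92, 0], "dr": [0, 0, 0], "claw": 1}, {"dp": [0.66, 0.92, 0], "dr": [0, 0, 0], "claw": 1}, {"dp": [0.66, 0.92, 0], "dr": [0, 0, 0], "claw": 1}, {"dp": [0.66, 0.92, 0], "dr": [0, 0, 0], "claw": 1}, {"dp": [0.66, 0.92, 0], "dr": [0, 0, 0], "claw": 1}, {"dp": [0.66, 0.92, 0], "dr": [0, 0, 0], "claw": 1}, {"dp": [0.66, 0.92, 0], "dr": [0, 0, 0], "claw": 1}, {"dp": [0.66, 0.8, 0], "dr": [0, 0, 0], "claw": 1}, {"dp": [0, 0, 0], "dr": [0, 0, 0], "claw": 1}, {"dp": [0, 0, 0], "dr": [0, 0, 0], "claw": 1}])

```text
clock: 2.9
tcp_pos: [0.5745, -0.0773, 0.4043]
orientation: [3.111, 0.436, -0.002]
force: [0.2, -0.7, 0.1]
finger_gap: 0.0854
gripper_force: 0.0
```

Run:
```python
from h import *
s=read_state();print(s["clock"],s["tcp_pos"],s["q"])
c=cam("wrist");a,d=capture("wrist");cv2.imwrite("pics/w1.png",a[:,:,::-1]);W=cloud(c,d)
q=(W[...,2]>.165)&(W[...,2]<.19)&(np.abs(W[...,0]-.576)<.04)&(np.abs(W[...,1]+.073)<.04)
P=W[q];print(q.sum(),P.min(0),P.max(0),np.median(P[:,2]))
T=P[P[:,2]>.174];print(cv2.minEnclosingCircle(T[:,:2].astype(np.float32)) if len(T) else 0)
```

```text
2.9 [ 0.5745129  -0.07726155  0.40431357] [ 0.34972437  0.28902199 -0.35701454  1.70144537  0.10925033  1.17181858
 -1.32893525]
2844 [ 0.56041186 -0.09194689  0.16503223] [ 0.59499201 -0.05739089  0.18125702] 0.17921750479757217
((0.5774540901184082, -0.07460445165634155), 0.017502589151263237)
```

View pics/w1.png

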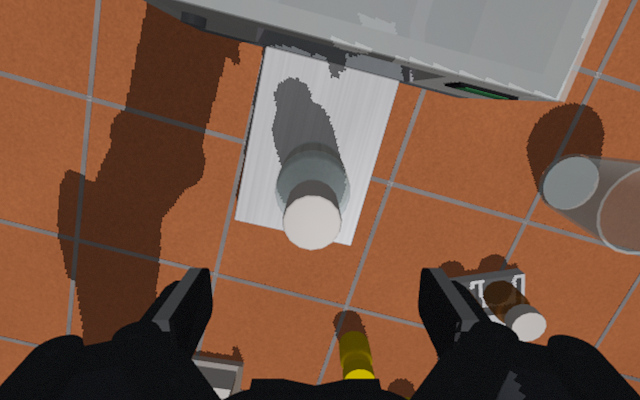

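The wrist view shows the cap at (312,222) and the open fingers either side at (180,330) and (445,330). The cap centre refines to (0.577, -0.074), with its top at 0.180. Next I descend and grip the cap.

Request:
apply_moves(moves=[{"dp": [0.1, 0.1, -0.5], "dr": [0, 0, 0], "claw": 1}, {"dp": [0, 0, -0.8], "dr": [0, 0, 0], "claw": 1}, {"dp": [0, 0, -0.8], "dr": [0, 0, 0], "claw": 1}, {"dp": [0, 0, -0.7], "dr": [0, 0, 0], "claw": 1}, {"dp": [0, 0, 0], "dr": [0, 0, 0], "claw": 1}, {"dp": [0, 0, 0], "dr": [0, 0, 0], "claw": 0}, {"dp": [0, 0, 0], "dr": [0, 0, 0], "claw": 0}, {"dp": [0, 0, 0], "dr": [0, 0, 0], "claw": 0}, {"dp": [0, 0, 0], "dr": [0, 0, 0], "claw": 0}, {"dp": [0, 0, 0], "dr": [0, 0, 0], "claw": 0}, {"dp": [0, 0, 0], "dr": [0, 0, 0], "claw": 0}])

```text
clock: 4.32
tcp_pos: [0.5785, -0.0736, 0.3218]
orientation: [3.11, 0.436, 0.003]
force: [0.9, -0.7, 5.9]
finger_gap: 0.0338
gripper_force: 59.8
```

Request:
apply_moves(moves=[{"dp": [0, 0, 0.7], "dr": [0, 0, 0], "claw": 0}, {"dp": [0, 0, 0.9], "dr": [0, 0, 0], "claw": 0}, {"dp": [-0.1, 0.4, 0.4], "dr": [0, 0, 0], "claw": 0}, {"dp": [-0.25, 0.8, 0], "dr": [0, 0, 0], "claw": 0}, {"dp": [-0.25, 0.9, 0], "dr": [0, 0, 0], "claw": 0}, {"dp": [-0.3, 0.95, 0], "dr": [0, 0, 0], "claw": 0}, {"dp": [-0.3, 0.95, 0], "dr": [0, 0, 0], "claw": 0}, {"dp": [-0.3, 0.95, 0], "dr": [0, 0, 0], "claw": 0}, {"dp": [-0.3, 0.95, 0], "dr": [0, 0, 0], "claw": 0}, {"dp": [-0.3, 0.95, 0], "dr": [0, 0, 0], "claw": 0}, {"dp": [-0.3, 0.95, 0], "dr": [0, 0, 0], "claw": 0}, {"dp": [-0.3, 0.95, 0], "dr": [0, 0, 0], "claw": 0}])

```text
clock: 5.82
tcp_pos: [0.4954, 0.1906, 0.3797]
orientation: [3.111, 0.438, -0.004]
force: [0.8, -0.5, -2.2]
finger_gap: 0.0338
gripper_force: 60.0
```

Request:
apply_moves(moves=[{"dp": [-0.3, 0.95, 0], "dr": [0, 0, 0], "claw": 0}, {"dp": [-0.3, 0.95, 0], "dr": [0, 0, 0], "claw": 0}, {"dp": [-0.3, 0.95, 0], "dr": [0, 0, 0], "claw": 0}, {"dp": [-0.3, 0.8, 0], "dr": [0, 0, 0], "claw": 0}, {"dp": [-0.2, 0.5, 0], "dr": [0, 0, 0], "claw": 0}, {"dp": [0, 0, 0], "dr": [0, 0, 0], "claw": 0}, {"dp": [0, 0, 0], "dr": [0, 0, 0], "claw": 0}])

```text
clock: 6.7
tcp_pos: [0.4553, 0.3124, 0.3804]
orientation: [3.11, 0.434, -0.001]
force: [0.1, -0.5, -1.9]
finger_gap: 0.0334
gripper_force: 60.0
```

Request:
apply_moves(moves=[{"dp": [0.22, 0.42, -0.4], "dr": [0, 0, 0], "claw": 0}, {"dp": [0, 0, -0.8], "dr": [0, 0, 0], "claw": 0}, {"dp": [0, 0, -0.8], "dr": [0, 0, 0], "claw": 0}, {"dp": [0, 0, -0.5], "dr": [0, 0, 0], "claw": 0}, {"dp": [0, 0, -0.2], "dr": [0, 0, 0], "claw": 0}, {"dp": [0, 0, 0], "dr": [0, 0, 0], "claw": 0}, {"dp": [0, 0, 0], "dr": [0, 0, 0], "claw": 0}])

```text
clock: 7.58
tcp_pos: [0.4618, 0.3264, 0.3006]
orientation: [-3.11, -0.436, -0.003]
force: [0.4, -0.5, -2.7]
finger_gap: 0.0333
gripper_force: 60.1
```

Request:
apply_moves(moves=[{"dp": [0, 0, -0.07], "dr": [0, 0, 0], "claw": 0}, {"dp": [0, 0, -0.07], "dr": [0, 0, 0], "claw": 0}, {"dp": [0, 0, -0.03], "dr": [0, 0, 0], "claw": 0}, {"dp": [0, 0, 0], "dr": [0, 0, 0], "claw": 0}])

```text
clock: 8.07
tcp_pos: [0.4616, 0.3261, 0.2949]
orientation: [3.111, 0.436, 0.0]
force: [-1.5, -1.4, 0.2]
finger_gap: 0.0339
gripper_force: 60.5
```

The weight has come off the gripper, so the bottle is on the mat. I'll release and rise.

Request:
apply_moves(moves=[{"dp": [0, 0, 0], "dr": [0, 0, 0], "claw": 1}, {"dp": [0, 0, 0], "dr": [0, 0, 0], "claw": 1}, {"dp": [0, 0, 0], "dr": [0, 0, 0], "claw": 1}, {"dp": [0, 0, 0], "dr": [0, 0, 0], "claw": 1}, {"dp": [0, 0, 0], "dr": [0, 0, 0], "claw": 1}, {"dp": [0, 0, 0.5], "dr": [0, 0, 0], "claw": 1}, {"dp": [0, 0, 0.9], "dr": [0, 0, 0], "claw": 1}, {"dp": [0, 0, 1], "dr": [0, 0, 0], "claw": 1}, {"dp": [0, 0, 1], "dr": [0, 0, 0], "claw": 1}, {"dp": [0, 0, 0.3], "dr": [0, 0, 0], "claw": 1}, {"dp": [0, -0.5, 0], "dr": [0, 0, 0], "claw": 1}, {"dp": [0, -0.9, 0], "dr": [0, 0, 0], "claw": 1}])

```text
clock: 9.57
tcp_pos: [0.461, 0.2832, 0.4043]
orientation: [3.11, 0.439, -0.004]
force: [-0.6, -0.8, -0.1]
finger_gap: 0.0855
gripper_force: 0.0
```

Run:
```python
from h import *
c=cam("side");a,d=capture("side");W=cloud(c,d);cv2.imwrite("pics/s1.png",a[:,:,::-1])
for lo,hi in((.12,.165),(.02,.08)):
    q=(W[...,2]>lo)&(W[...,2]<hi)&(np.abs(W[...,0]-.462)<.05)&(np.abs(W[...,1]-.326)<.05)
    P=W[q];print(q.sum(),P.min(0),P.max(0))
```

```text
342 [0.44269305 0.30722116 0.120232  ] [0.47751409 0.34450438 0.15504086]
594 [0.43073109 0.3270062  0.02000207] [0.4882599  0.35639866 0.07997924]
```

The bottle is upright on the mat, with cap and body both centred at x 0.460 and the top at 0.153. Next is the tray.

Request:
apply_moves(moves=[{"dp": [0.2, -0.96, 0], "dr": [0, 0, 0.3], "claw": 1}, {"dp": [0.2, -0.96, 0], "dr": [0, 0, 0.3], "claw": 1}, {"dp": [0.2, -0.96, 0], "dr": [0, 0, 0.3], "claw": 1}, {"dp": [0, -0.96, 0], "dr": [0, 0, 0.3], "claw": 1}, {"dp": [0, -0.96, 0], "dr": [0, 0, 0.3], "claw": 1}, {"dp": [0, -0.96, 0], "dr": [0, 0, 0.3], "claw": 1}, {"dp": [0, -0.96, 0], "dr": [0, 0, 0], "claw": 1}, {"dp": [0, -0.96, 0], "dr": [0, 0, 0], "claw": 1}, {"dp": [0, -0.96, 0], "dr": [0, 0, 0], "claw": 1}, {"dp": [0, -0.96, 0], "dr": [0, 0, 0], "claw": 1}, {"dp": [0, -0.96, 0], "dr": [0, 0, 0], "claw": 1}, {"dp": [0, -0.96, 0], "dr": [0, 0, 0], "claw": 1}])

```text
clock: 11.12
tcp_pos: [0.4783, -0.0634, 0.4042]
orientation: [-3.067, -0.677, 0.005]
force: [0.4, 0.2, 0.9]
finger_gap: 0.0853
gripper_force: 0.0
```

Request:
apply_moves(moves=[{"dp": [-0.1, -0.96, 0], "dr": [0, 0, 0], "claw": 1}, {"dp": [-0.2, -0.96, 0], "dr": [0, 0, 0], "claw": 1}, {"dp": [-0.2, -0.96, 0], "dr": [0, 0, 0], "claw": 1}, {"dp": [-0.2, -0.96, 0], "dr": [0, 0, 0], "claw": 1}, {"dp": [-0.2, -0.96, 0], "dr": [0, 0, 0], "claw": 1}, {"dp": [-0.2, -0.96, 0], "dr": [0, 0, 0], "claw": 1}, {"dp": [-0.2, -0.6, 0], "dr": [0, 0, 0], "claw": 1}, {"dp": [-0.1, -0.3, 0], "dr": [0, 0, 0], "claw": 1}, {"dp": [0, 0, 0], "dr": [0, 0, 0], "claw": 1}, {"dp": [0, 0, 0], "dr": [0, 0, 0], "claw": 1}])

```text
clock: 12.38
tcp_pos: [0.4377, -0.2604, 0.4054]
orientation: [-3.066, -0.681, 0.0]
force: [1.2, -0.1, -0.6]
finger_gap: 0.0854
gripper_force: 0.0
```

```bash
cat > fin.py <<'E'
from h import *
s=read_state();print(s["clock"],s["tcp_pos"],s["orientation"],s["q"][6])
c=cam("wrist");a,d=capture("wrist");cv2.imwrite("pics/w2.png",a[:,:,::-1]);W=cloud(c,d)
def sel(X,x,y,z): return (X[...,0]>x[0])&(X[...,0]<x[1])&(X[...,1]>y[0])&(X[...,1]<y[1])&(X[...,2]>z[0])&(X[...,2]<z[1])
for z in((.082,.095),(.078,.1)):
    P=W[sel(W,(.405,.465),(-.35,-.295),z)];print(len(P),cv2.minAreaRect(P[:,:2].astype(np.float32)) if len(P)>4 else 0,np.median(P[:,2]))
E
python3 fin.py
```

```text
12.375 [ 0.43767327 -0.26041857  0.40536141] [-3.06608218e+00 -6.81151336e-01  2.95796608e-04] -0.7074572423668287
542 ((0.4358013868331909, -0.32411736249923706), (0.03951161727309227, 0.010390454903244972), 25.35706901550293) 0.08699712295742798
582 ((0.43588000535964966, -0.32408010959625244), (0.03968564048409462, 0.010390454903244972), 25.357067108154297) 0.08694304279241302
```

Request:
apply_moves(moves=[{"dp": [-0.06, -0.9, 0], "dr": [0, 0, 0.03], "claw": 1}, {"dp": [0, -0.9, -0.2], "dr": [0, 0, 0], "claw": 1}, {"dp": [0, -0.3, -0.8], "dr": [0, 0, 0], "claw": 1}, {"dp": [0, 0, -0.9], "dr": [0, 0, 0], "claw": 1}, {"dp": [0, 0, -0.9], "dr": [0, 0, 0], "claw": 1}, {"dp": [0, 0, -0.9], "dr": [0, 0, 0], "claw": 1}, {"dp": [0, 0, -0.6], "dr": [0, 0, 0], "claw": 1}, {"dp": [0, 0, 0], "dr": [0, 0, 0], "claw": 1}, {"dp": [0, 0, 0], "dr": [0, 0, 0], "claw": 1}])

```text
clock: 13.55
tcp_pos: [0.4363, -0.3241, 0.2775]
orientation: [3.065, 0.684, 0.002]
force: [-0.0, 0.2, 0.2]
finger_gap: 0.0854
gripper_force: 0.0
```

Request:
apply_moves(moves=[{"dp": [0, 0, -0.7], "dr": [0, 0, 0], "claw": 1}, {"dp": [0, 0, -0.7], "dr": [0, 0, 0], "claw": 1}, {"dp": [0, 0, -0.28], "dr": [0, 0, 0], "claw": 1}, {"dp": [0, 0, 0], "dr": [0, 0, 0], "claw": 1}, {"dp": [0, 0, 0], "dr": [0, 0, 0], "claw": 0}, {"dp": [0, 0, 0], "dr": [0, 0, 0], "claw": 0}, {"dp": [0, 0, 0], "dr": [0, 0, 0], "claw": 0}, {"dp": [0, 0, 0], "dr": [0, 0, 0], "claw": 0}, {"dp": [0, 0, 0], "dr": [0, 0, 0], "claw": 0}, {"dp": [0, 0, 0], "dr": [0, 0, 0], "claw": 0}, {"dp": [0, 0, 0], "dr": [0, 0, 0], "claw": 0}])

```text
clock: 14.92
tcp_pos: [0.4359, -0.3244, 0.2265]
orientation: [3.066, 0.683, 0.001]
force: [-0.0, -0.8, 2.7]
finger_gap: 0.0092
gripper_force: 59.3
```

Request:
apply_moves(moves=[{"dp": [0, 0, 0.2], "dr": [0, 0, 0], "claw": 0}, {"dp": [0, 0, 0.4], "dr": [0, 0, 0], "claw": 0}, {"dp": [0, 0, 0.6], "dr": [0, 0, 0], "claw": 0}, {"dp": [0, 0, 0.7], "dr": [0, 0, 0], "claw": 0}, {"dp": [0, 0, 0.7], "dr": [0, 0, 0], "claw": 0}, {"dp": [0, 0, 0.4], "dr": [0, 0, 0], "claw": 0}, {"dp": [0, 0, 0.2], "dr": [0, 0, 0], "claw": 0}, {"dp": [0, 0, 0], "dr": [0, 0, 0], "claw": 0}])

```text
clock: 15.92
tcp_pos: [0.4357, -0.3242, 0.3224]
orientation: [3.066, 0.683, 0.0]
force: [0.6, -0.4, -4.8]
finger_gap: 0.0097
gripper_force: 58.5
```

Request:
apply_moves(moves=[{"dp": [0, 0.2, 0], "dr": [0, 0, 0], "claw": 0}, {"dp": [0, 0.4, 0], "dr": [0, 0, -0.15], "claw": 0}, {"dp": [0, 0.6, 0], "dr": [0, 0, -0.3], "claw": 0}, {"dp": [0, 0.7, 0], "dr": [0, 0, -0.35], "claw": 0}, {"dp": [0, 0.7, 0], "dr": [0, 0, -0.35], "claw": 0}, {"dp": [0.1, 0.7, 0], "dr": [0, 0, -0.35], "claw": 0}, {"dp": [0.2, 0.7, 0], "dr": [0, 0, -0.35], "claw": 0}, {"dp": [0.3, 0.7, 0], "dr": [0, 0, -0.35], "claw": 0}, {"dp": [0.4, 0.7, 0], "dr": [0, 0, -0.35], "claw": 0}, {"dp": [0.5, 0.6, 0], "dr": [0, 0, -0.35], "claw": 0}, {"dp": [0.5, 0.6, 0], "dr": [0, 0, -0.35], "claw": 0}, {"dp": [0.5, 0.5, 0], "dr": [0, 0, -0.35], "claw": 0}])

```text
clock: 17.42
tcp_pos: [0.5108, -0.1094, 0.3219]
orientation: [-3.135, -0.195, 0.001]
force: [-0.4, -1.0, -4.7]
finger_gap: 0.0091
gripper_force: 58.5
```

Request:
apply_moves(moves=[{"dp": [0.5, 0.5, 0], "dr": [0, 0, -0.35], "claw": 0}, {"dp": [0.5, 0.4, 0], "dr": [0, 0, -0.3], "claw": 0}, {"dp": [0.5, 0.3, 0], "dr": [0, 0, -0.2], "claw": 0}, {"dp": [0.5, 0.15, 0], "dr": [0, 0, -0.12], "claw": 0}, {"dp": [0.4, 0.08, 0], "dr": [0, 0, 0], "claw": 0}, {"dp": [0.25, 0, 0], "dr": [0, 0, 0], "claw": 0}, {"dp": [0.1, 0, 0], "dr": [0, 0, 0], "claw": 0}, {"dp": [0, 0, 0], "dr": [0, 0, 0], "claw": 0}, {"dp": [0, 0, 0], "dr": [0, 0, 0], "claw": 0}])

```text
clock: 18.55
tcp_pos: [0.5928, -0.0687, 0.3222]
orientation: [3.141, 0.062, -0.001]
force: [0.6, 0.4, -4.8]
finger_gap: 0.0097
gripper_force: 58.5
```

```bash
cat > pose.py <<'E'
from h import *
import sys
s=read_state();print(s["clock"],s["tcp_pos"],s["orientation"],s["force"])
r=s["orientation"];print("tray yaw by tool",np.degrees(2*np.arctan2(r[1],r[0]))%180)
c=cam("side");a,d=capture("side");W=cloud(c,d);cv2.imwrite(f"pics/{sys.argv[1]}.png",cv2.resize(a[100:260,150:430],(784,448),interpolation=cv2.INTER_CUBIC)[:,:,::-1])
E
python3 pose.py s2
```

```text
18.55 [ 0.59282999 -0.06871045  0.32217659] [ 3.14074489e+00  6.16137669e-02 -9.53572740e-04] [ 0.57986103  0.36110124 -4.80617524]
tray yaw by tool 2.247719041387672
```

View pics/s2.png

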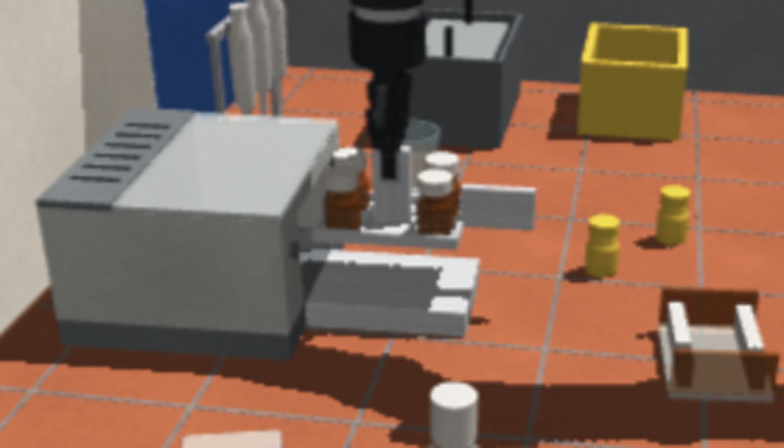

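The tray hangs level over the shelf at crop pixels (390,235), vials standing and handle outward at (495,205). The shelf is clear below at (390,290). I'm lowering it now.

Request:
apply_moves(moves=[{"dp": [0, 0.03, -0.3], "dr": [0, 0, 0], "claw": 0}, {"dp": [0, 0, -0.5], "dr": [0, 0, 0], "claw": 0}, {"dp": [0, 0, -0.5], "dr": [0, 0, 0], "claw": 0}, {"dp": [0, 0, -0.4], "dr": [0, 0, 0], "claw": 0}, {"dp": [0, 0, -0.2], "dr": [0, 0, 0], "claw": 0}, {"dp": [0, 0, -0.1], "dr": [0, 0, 0], "claw": 0}, {"dp": [0, 0, -0.07], "dr": [0, 0, 0], "claw": 0}, {"dp": [0, 0, 0], "dr": [0, 0, 0], "claw": 0}, {"dp": [0, 0, 0], "dr": [0, 0, 0], "claw": 0}])

```text
clock: 19.73
tcp_pos: [0.5934, -0.0675, 0.2606]
orientation: [3.141, 0.062, 0.001]
force: [-0.5, 1.0, -4.6]
finger_gap: 0.0091
gripper_force: 58.5
```

Request:
apply_moves(moves=[{"dp": [0, 0, -0.05], "dr": [0, 0, 0], "claw": 0}, {"dp": [0, 0, -0.05], "dr": [0, 0, 0], "claw": 0}, {"dp": [0, 0, -0.05], "dr": [0, 0, 0], "claw": 0}, {"dp": [0, 0, 0], "dr": [0, 0, 0], "claw": 0}])

```text
clock: 20.23
tcp_pos: [0.5932, -0.0675, 0.2565]
orientation: [3.141, 0.062, -0.0]
force: [-3.6, -0.5, 3.1]
finger_gap: 0.0095
gripper_force: 59.7
```

Request:
apply_moves(moves=[{"dp": [0, 0, 0], "dr": [0, 0, 0], "claw": 1}, {"dp": [0, 0, 0], "dr": [0, 0, 0], "claw": 1}, {"dp": [0, 0, 0], "dr": [0, 0, 0], "claw": 1}, {"dp": [0, 0, 0], "dr": [0, 0, 0], "claw": 1}, {"dp": [0, 0, 0], "dr": [0, 0, 0], "claw": 1}, {"dp": [0, 0, 0.6], "dr": [0, 0, 0], "claw": 1}, {"dp": [0, 0, 0.9], "dr": [0, 0, 0], "claw": 1}, {"dp": [0, 0, 0.9], "dr": [0, 0, 0], "claw": 1}, {"dp": [-0.4, 0, 0.6], "dr": [0, 0, 0], "claw": 1}, {"dp": [-0.8, 0, 0], "dr": [0, 0, 0], "claw": 1}, {"dp": [-0.8, 0, 0], "dr": [0, 0, 0], "claw": 1}, {"dp": [-0.8, 0, 0], "dr": [0, 0, 0], "claw": 1}])

```text
clock: 21.72
tcp_pos: [0.5086, -0.0674, 0.3471]
orientation: [3.141, 0.063, 0.003]
force: [0.1, -0.5, -0.3]
finger_gap: 0.0854
gripper_force: 0.0
```

Request:
apply_moves(moves=[{"dp": [-0.8, -0.08, 0], "dr": [0, 0, 0], "claw": 1}, {"dp": [-0.7, -0.08, 0], "dr": [0, 0, 0], "claw": 1}, {"dp": [-0.3, 0, 0], "dr": [0, 0, 0], "claw": 1}, {"dp": [0, 0, 0], "dr": [0, 0, 0], "claw": 1}, {"dp": [0, 0, 0], "dr": [0, 0, 0], "claw": 1}])

```text
clock: 22.35
tcp_pos: [0.456, -0.0721, 0.3461]
orientation: [3.141, 0.063, 0.002]
force: [-1.2, 0.1, -0.4]
finger_gap: 0.0852
gripper_force: 0.0
```

```bash
cat > tr.py <<'E'
from h import *
import sys
s=read_state();print(s["clock"],s["tcp_pos"],s["orientation"])
def sel(X,x,y,z): return (X[...,0]>x[0])&(X[...,0]<x[1])&(X[...,1]>y[0])&(X[...,1]<y[1])&(X[...,2]>z[0])&(X[...,2]<z[1])
for n in sys.argv[1:]:
    c=cam(n);a,d=capture(n);W=cloud(c,d);cv2.imwrite(f"pics/{n}_{s['clock']:.1f}.png",a[:,:,::-1])
    for nm,x,y,z in(("fin",(.56,.63),(-.09,-.045),(.108,.128)),("handle",(.42,.56),(-.1,-.045),(.068,.09))):
        P=W[sel(W,x,y,z)];print(n,nm,len(P),cv2.minAreaRect(P[:,:2].astype(np.float32)) if len(P)>4 else 0,np.median(P[:,2]))
    # shelf side edges (height mask along rows, plane z=.03)
    P=W[sel(W,(.505,.67),(-.16,.03),(.024,.036))]
    for lo in(.52,.54,.56,.60,.64):
        g=P[abs(P[:,0]-lo)<.01]
        if len(g)>5: print("  shelf",lo,g[:,1].min(),g[:,1].max())
E
python3 tr.py top wrist
```

```text
22.35 [ 0.45603721 -0.07211515  0.34609172] [3.14090160e+00 6.31185291e-02 2.20568631e-03]
top fin 69 ((0.5916880965232849, -0.06663282960653305), (0.03997310250997543, 0.010583053342998028), 2.2698941230773926) 0.11776591061184782
top handle 42 ((0.5017201900482178, -0.05924764275550842), (0.031826768070459366, 0.11618352681398392), 83.58563995361328) 0.07740749307621309
  shelf 0.52 -0.07890680315461379 -0.008795209429993518
  shelf 0.54 -0.0794421332581271 -0.007448581779010484
  shelf 0.56 -0.08585282784736739 -0.007390036536939613
  shelf 0.6 -0.12967795956189368 -0.005953767964969818
  shelf 0.64 -0.12779426335569005 -0.004411028523488451
wrist fin 197 ((0.574301540851593, -0.06864906847476959), (0.0031588738784193993, 0.009736122563481331), 1.67949640750885) 0.1163447274067026
wrist handle 1934 ((0.5023180842399597, -0.06782631576061249), (0.047591548413038254, 0.11181854456663132), 75.92916107177734) 0.07903765491423696
  shelf 0.52 -0.1349298732536377 -0.008963555884423366
  shelf 0.54 -0.13395649820573258 -0.008275429806178729
  shelf 0.56 -0.13319288002877125 -0.007990206999654997
  shelf 0.6 -0.13145037664978726 -0.006389420402244453
```

The tray lies flat and released: fin at (0.592, -0.067), yaw 2.3°, about 1 mm off the shelf's centreline. Next I grip the end handle.

Request:
apply_moves(moves=[{"dp": [0, 0, -0.7], "dr": [0, 0, 0], "claw": 1}, {"dp": [0, 0, -0.9], "dr": [0, 0, 0], "claw": 1}, {"dp": [0, 0, -0.9], "dr": [0, 0, 0], "claw": 1}, {"dp": [0, 0, -0.9], "dr": [0, 0, 0], "claw": 1}, {"dp": [0, 0, -0.6], "dr": [0, 0, 0], "claw": 1}, {"dp": [0, 0, 0], "dr": [0, 0, 0], "claw": 1}, {"dp": [0, 0, 0], "dr": [0, 0, 0], "claw": 0}, {"dp": [0, 0, 0], "dr": [0, 0, 0], "claw": 0}, {"dp": [0, 0, 0], "dr": [0, 0, 0], "claw": 0}, {"dp": [0, 0, 0], "dr": [0, 0, 0], "claw": 0}, {"dp": [0, 0, 0], "dr": [0, 0, 0], "claw": 0}, {"dp": [0, 0, 0], "dr": [0, 0, 0], "claw": 0}])

```text
clock: 23.95
tcp_pos: [0.4553, -0.0724, 0.2261]
orientation: [3.141, 0.062, 0.001]
force: [-2.0, -0.3, 6.2]
finger_gap: 0.0093
gripper_force: 59.7
```

Request:
apply_moves(moves=[{"dp": [0.15, 0.005, 0], "dr": [0, 0, 0], "claw": 0}, {"dp": [0.3, 0.01, 0], "dr": [0, 0, 0], "claw": 0}, {"dp": [0.4, 0.015, 0], "dr": [0, 0, 0], "claw": 0}, {"dp": [0.4, 0.015, 0], "dr": [0, 0, 0], "claw": 0}, {"dp": [0.4, 0.015, 0], "dr": [0, 0, 0], "claw": 0}, {"dp": [0.4, 0.015, 0], "dr": [0, 0, 0], "claw": 0}, {"dp": [0.3, 0.01, 0], "dr": [0, 0, 0], "claw": 0}, {"dp": [0.15, 0.005, 0], "dr": [0, 0, 0], "claw": 0}, {"dp": [0, 0, 0], "dr": [0, 0, 0], "claw": 0}])

```text
clock: 25.08
tcp_pos: [0.5274, -0.07, 0.2253]
orientation: [3.14, 0.062, -0.016]
force: [-9.8, 0.0, 10.3]
finger_gap: 0.0093
gripper_force: 61.2
```

The wrist force shows about 10 N of downward load. I'll relieve it by raising slightly before continuing.

Request:
apply_moves(moves=[{"dp": [0, 0, 0.03], "dr": [0, 0, 0], "claw": 0}, {"dp": [0, 0, 0.02], "dr": [0, 0, 0], "claw": 0}, {"dp": [0, 0, 0], "dr": [0, 0, 0], "claw": 0}])

```text
clock: 25.45
tcp_pos: [0.5297, -0.0695, 0.2262]
orientation: [-3.141, -0.063, 0.003]
force: [0.0, -0.2, -5.8]
finger_gap: 0.009
gripper_force: 58.7
```

```bash
python3 pose.py s3
```

```text
25.45 [ 0.52968075 -0.06946954  0.22620517] [-3.14072534e+00 -6.29389904e-02  2.99774124e-03] [ 0.02634697 -0.18644044 -5.77771351]
tray yaw by tool 2.2960657233791153
```

View pics/s3.png

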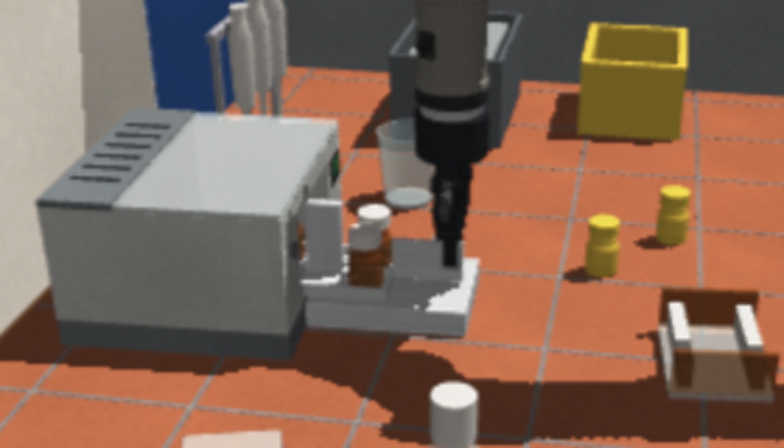

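The side view shows the tray level, its leading half inside the mouth around crop (310,260). The rear vials are standing at (370,245) and the gripper is on the handle at (452,250). It is slightly over-lifted now, so I'll lower by 0.6 mm and slide on.

Request:
apply_moves(moves=[{"dp": [0, 0, -0.02], "dr": [0, 0, 0], "claw": 0}, {"dp": [0.2, 0.005, 0], "dr": [0, 0, 0], "claw": 0}, {"dp": [0.3, 0.01, 0], "dr": [0, 0, 0], "claw": 0}, {"dp": [0.4, 0.015, 0], "dr": [0, 0, 0], "claw": 0}, {"dp": [0.4, 0.015, 0], "dr": [0, 0, 0], "claw": 0}, {"dp": [0.3, 0.01, 0], "dr": [0, 0, 0], "claw": 0}, {"dp": [0.15, 0.005, 0], "dr": [0, 0, 0], "claw": 0}, {"dp": [0, 0, 0], "dr": [0, 0, 0], "claw": 0}])

```text
clock: 26.5
tcp_pos: [0.5829, -0.0678, 0.2264]
orientation: [3.141, 0.063, -0.0]
force: [-0.2, 0.6, -4.8]
finger_gap: 0.0088
gripper_force: 58.6
```

Request:
apply_moves(moves=[{"dp": [0, 0, -0.03], "dr": [0, 0, 0], "claw": 0}, {"dp": [0.2, 0.01, 0], "dr": [0, 0, 0], "claw": 0}, {"dp": [0.25, 0.01, 0], "dr": [0, 0, 0], "claw": 0}, {"dp": [0.2, 0.01, 0], "dr": [0, 0, 0], "claw": 0}, {"dp": [0.1, 0, 0], "dr": [0, 0, 0], "claw": 0}, {"dp": [0, 0, 0], "dr": [0, 0, 0], "claw": 0}])

```text
clock: 27.25
tcp_pos: [0.6054, -0.0668, 0.2255]
orientation: [3.141, 0.063, -0.0]
force: [1.0, 0.3, -4.3]
finger_gap: 0.009
gripper_force: 58.7
```

Request:
apply_moves(moves=[{"dp": [0.05, 0, -0.03], "dr": [0, 0, 0], "claw": 0}, {"dp": [0.08, 0, 0], "dr": [0, 0, 0], "claw": 0}, {"dp": [0.08, 0, 0], "dr": [0, 0, 0], "claw": 0}, {"dp": [0, 0, 0], "dr": [0, 0, 0], "claw": 0}])

```text
clock: 27.75
tcp_pos: [0.6116, -0.067, 0.2251]
orientation: [3.141, 0.062, 0.0]
force: [-3.8, -0.4, 2.0]
finger_gap: 0.0092
gripper_force: 59.5
```

Request:
apply_moves(moves=[{"dp": [0.07, 0, 0], "dr": [0, 0, 0], "claw": 0}, {"dp": [0.07, 0, 0], "dr": [0, 0, 0], "claw": 0}, {"dp": [0, 0, 0], "dr": [0, 0, 0], "claw": 0}])

```text
clock: 28.12
tcp_pos: [0.6144, -0.067, 0.2251]
orientation: [3.141, 0.062, -0.008]
force: [-10.4, 1.1, 7.7]
finger_gap: 0.0086
gripper_force: 60.6
```

Request:
apply_moves(moves=[{"dp": [0.07, 0, 0.02], "dr": [0, 0, 0], "claw": 0}, {"dp": [0.07, 0, 0], "dr": [0, 0, 0], "claw": 0}, {"dp": [0, 0, 0], "dr": [0, 0, 0], "claw": 0}])

```text
clock: 28.5
tcp_pos: [0.6159, -0.067, 0.2251]
orientation: [3.141, 0.062, -0.022]
force: [-19.2, 0.7, 13.4]
finger_gap: 0.0088
gripper_force: 61.4
```

```bash
sed -i 's/.5*("fin",(.56,.63),(-.09,-.045)/("fin",(.70,.80),(-.09,-.04)/; s/(.42,.56),(-.1,-.045),(.068,.09)/(.58,.68),(-.09,-.045),(.068,.09)/' tr.py; python3 tr.py top side; python3 pose.py s4
```

```text
28.5 [ 0.61588475 -0.066993    0.22512945] [ 3.14056461  0.06168224 -0.02192695] [-19.23210136   0.67737206  13.38135433]
tray yaw by tool 2.250345501044485  File "tr.py", line 7
    for nm,x,y,z in("fin",(.70,.80),(-.09,-.04),(.108,.128)),("handle",(.58,.68),(-.09,-.045),(.068,.09))):
                                                                                                         ^
SyntaxError: unmatched ')'
```

View pics/s4.png

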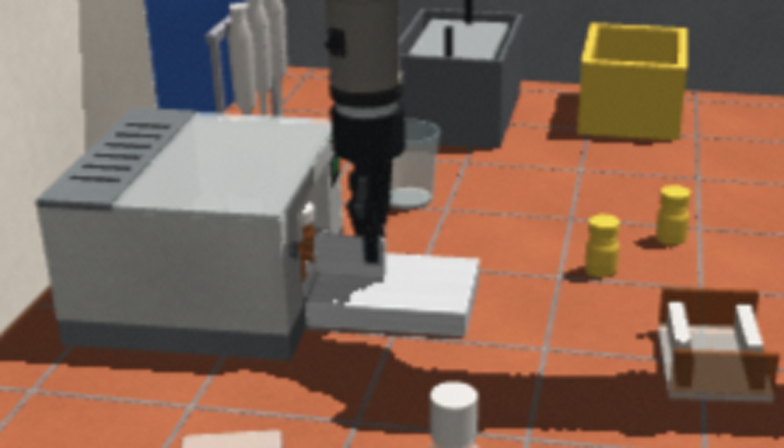

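The side view shows the tray inside. Its rear vial is just visible behind the front face at crop (307,240) and the handle is outside at (345,255). Resistance is climbing with no advance, so this is the stop. I'll relax a little, release and rise.

Request:
apply_moves(moves=[{"dp": [-0.07, 0, 0.02], "dr": [0, 0, 0], "claw": 0}, {"dp": [0, 0, 0], "dr": [0, 0, 0], "claw": 1}, {"dp": [0, 0, 0], "dr": [0, 0, 0], "claw": 1}, {"dp": [0, 0, 0], "dr": [0, 0, 0], "claw": 1}, {"dp": [0, 0, 0], "dr": [0, 0, 0], "claw": 1}, {"dp": [0, 0, 0], "dr": [0, 0, 0], "claw": 1}, {"dp": [-0.2, 0, 0.7], "dr": [0, 0, 0], "claw": 1}, {"dp": [-0.3, 0, 0.9], "dr": [0, 0, 0], "claw": 1}, {"dp": [-0.7, 0, 0.9], "dr": [0, 0, 0], "claw": 1}, {"dp": [-0.9, 0, 0.9], "dr": [0, 0, 0], "claw": 1}, {"dp": [-0.9, 0, 0.6], "dr": [0, 0, 0], "claw": 1}, {"dp": [-0.9, 0, 0], "dr": [0, 0, 0], "claw": 1}])

```text
clock: 30.05
tcp_pos: [0.5003, -0.0668, 0.3491]
orientation: [3.14, 0.062, 0.008]
force: [0.2, -0.7, -0.0]
finger_gap: 0.0853
gripper_force: 0.0
```

```bash
sed -i 's/in("fin"/in(("fin"/; s/, *W\[sel/,W[sel/' tr.py; python3 tr.py top wrist
python3 - <<'E'
import cv2,glob
f=sorted(glob.glob("pics/wrist_*"))[-1];print(f)
t=sorted(glob.glob("pics/top_*"))[-1]
a=cv2.resize(cv2.imread(f),(480,300));b=cv2.resize(cv2.imread(t)[15:205,180:480],(474,300),interpolation=cv2.INTER_CUBIC)
cv2.imwrite("pics/f.png",cv2.vconcat([a,cv2.resize(b,(480,300))]))
E
```

```text
30.05 [ 0.50033859 -0.06681285  0.34914524] [3.13992423 0.06242268 0.00845681]
top fin 0 0 nan
top handle 117 ((0.6388504505157471, -0.06523089855909348), (0.07506027817726135, 0.010356944985687733), 2.4300053119659424) 0.07935814387537166
  shelf 0.54 -0.047656298301664894 -0.007336717263655444
  shelf 0.56 -0.0673714880090556 -0.007375704639885912
  shelf 0.6 -0.07106833030475121 -0.005925877331028735
  shelf 0.64 -0.08170301294125562 -0.004453276939960678
wrist fin 0 0 nan
wrist handle 749 ((0.6133111715316772, -0.06760309636592865), (0.023576252162456512, 0.009803195483982563), 2.1448748111724854) 0.07920467391444147
  shelf 0.52 -0.13472020524942485 -0.009699724210934645
  shelf 0.54 -0.13419292099042018 -0.008457296492927355
  shelf 0.56 -0.13327600702669917 -0.00772441008123876
  shelf 0.6 -0.13160538808803995 -0.006060733234846988
  shelf 0.64 -0.12993241142078255 -0.005611787283793475
pics/wrist_30.1.png
  return _methods._mean(a, axis=axis, dtype=dtype,
  ret = ret.dtype.type(ret / rcount)
```

View pics/f.png

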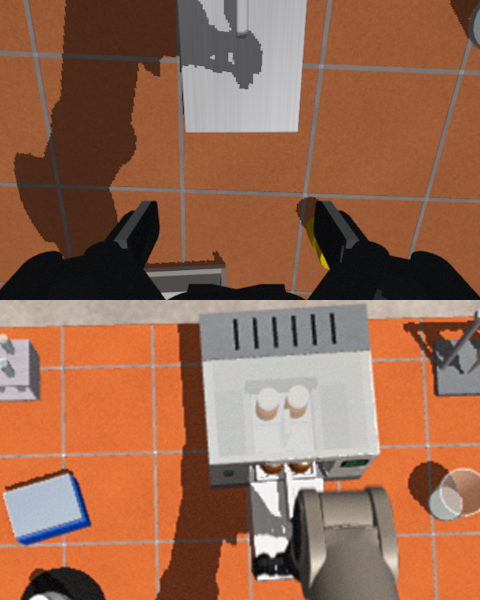

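The lower panel (top view) shows the leading white caps through the clear roof at (267,402) and (297,400), the rear pair at the face at (270,465) and (300,465), and the handle outside. The handle's end is at x 0.6015, which puts the deck centre at about 75 mm, at the stop. Yaw is 2.4° against the analyser's 2.35°, with the lateral error below 1 mm. Handing in.

```bash
python3 -c "
from cell import *
print(job_done())"
```

```text
the job is handed in; nothing more can be done
None
```

I handed the job in at about 30 s; no verdict came back. By my measurements the bottle is upright on the mat and the tray is at the back stop with its handle outward. All four vials are in view in the tray and look upright, and the gripper is clear of everything.

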